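# Stand the sanding drums ready on their tray

## Robot

A 6-joint arm with a two-finger parallel gripper is mounted at the origin on the work surface. World frame = base frame: x ahead of the robot, y to its left, z up, the work surface at z = 0. Lengths are in m, angles in rad, forces in N, time in s.
With the tool pointing down it reaches from about 0.375 to 0.9 m from the base axis. Payload 3.1 kg.
Tool frame: the origin (TCP) lies between the finger pads; the fingertips stand 17 mm ahead of it and the grasp point (between the pads) lies 2 mm behind it; z points along the fingers, y is the line along which they close (so a half turn about z gives the same grasp; the last joint's range is limited). The gripper opens to 85 mm and grips with 20 to 120 N. Pads are 22 mm wide; open, the fingers measure 114 mm over their backs; the gripper's body (76 mm by 85 mm) begins 54 mm behind the grasp point. The pads swing forward as they close: fully open they stand 13 mm farther back than shut.
Start: joints at [-1.288, 0.527, 1.433, -0, 1.181, -0.178], TCP at [0.278, -0.559, 0.248] pointing down, gripper open.
Joint ranges: [-3.08, 3.08], [-0.75, 2.2], [0.22, 2.44], [-1.43, 4.57], [0, 2.65], [-2.85, 2.85]. Speed limits (rad/s): [2.79, 2.79, 3.14, 3.14, 3.14, 3.14].

## Interface

Orientations are given as a unit quaternion [x, y, z, w].
In Python, from station import sense, vision, order gives the robot as it stands.
- The arm moves only by the shell command python3 -m crank 'ROWS' [OPENING] [FORCE]. ROWS is JSON, a list of rows, each an object with "dp": the shift along the world's x, y, z in units of 30 mm (1.0 is 30 mm), a list of three; "angular": the turn, a rotation vector about the world's x, y, z in degrees, a list of three. In form: [{"dp": [dx, dy, dz], "angular": [ax, ay, az]}, ...]. A call has 1 to 20 rows; each row shifts and turns the commanded pose from where the row before left it; what a row does not reach is not made up. A row lasts 1/10 s, in which the tool goes at most 50 mm and 8.59 degrees, less where a joint would pass 70% of its speed; a pose out of reach is approached as far as the arm can. A call is refused whole if a number of a shift passes 1 or a number of a turn 8.59, either way. A call with a gripper value outside its range is refused whole. OPENING is the closure, from 0 (fully open) to 1 (shut), set as the call begins (- or left out, the last holds). The fingers move at their own pace and stop on an object; FORCE is the grip in N (left out, the last holds). Time passes only in rows, so rows that do not move let the fingers close. It gives the time, the measured TCP pose, the force, the opening and the grip force at its end, in the units of the state.
- sense(): the state, without advancing time (a new reading comes with each control period).
- vision.snapshot(name): name is "scene" or "top" or "wrist"; returns a dict with "image" (400x640x3 uint8, blue, green, red), "range_z" (400x640 float32, m along the optical axis (not along the pixel's ray), 0 where there is no reading), "mtx" (3x3 intrinsics, pixels), "pose" (4x4, takes a point from camera to world coordinates); the wrist camera has in their place "mount" (4x4, takes a point from camera to tool coordinates, whose origin is the TCP and whose axes are the flange's). Camera axes: x right, y down, z forward; pixel columns grow to the right and rows downward; lengths in m; the calibration is good to about 2 mm. A picture is of the moment at which its call begins: read the wrist's pose just before it.
- order.sign_off(): hands the job in; it is judged then, once.
The state is a dict: "t": time; "q": joint angles; "qd": joint speeds; "tau": joint torques, N m; "tcp_pos": TCP position; "tool_rot": TCP orientation; "force": force on the tool from outside, world axes, zero at the start; "ft_torque": the same for the moment, N m; "finger_gap": opening from 0.0 (shut) to 1.0 (fully open); "gripper_force": force on a finger pad.
Only numpy, scipy, OpenCV 4.12 (cv2) and the standard library are available. Lean on these libraries where they do the work, as an engineer would, in place of code of your own. Each camera call takes 0.05 s, during which the arm holds its last target. There are 200 camera calls.

## Task

Get the drum tray ready for the spindle sander: the blue sanding drum has toppled over on the bench and the red one is still standing in the grey spares bin. Put both on the tray, each standing upright on its foot with the nut on top, in the middle of the pad of its own colour. Set them down rather than dropping them, and leave the yellow drum and the other things on the bench and in the bin as they are.

Things in the scene. Friction and masses are not known exactly. Their poses are not given: they have to be found in the camera images.
- drum_blue: Blue sanding drum: cylinder 50 mm in diameter, sleeve from 9 to 103 mm above its flat steel foot, black rubber to 113 mm, then a nut 21 mm across to 130 mm overall; 0.25 to 0.5 kg, centre of mass 58 mm from the foot. Origin: centre of the foot's underside; +z runs from foot to nut. Lies on the bench, nut pointing away from the robot, ahead or up to 75 degrees to the right, free to roll.
- drum_red: Red sanding drum: cylinder 50 mm in diameter, sleeve from 9 to 103 mm above its flat steel foot, black rubber to 113 mm, then a nut 21 mm across to 130 mm overall; 0.25 to 0.5 kg, centre of mass 58 mm from the foot. Origin: centre of the foot's underside; +z runs from foot to nut. Stands in the bin on its 4 mm floor.
- drum_yellow: Yellow sanding drum: cylinder 50 mm in diameter, sleeve from 9 to 103 mm above its flat steel foot, black rubber to 113 mm, then a nut 21 mm across to 130 mm overall; 0.25 to 0.5 kg, centre of mass 58 mm from the foot. Origin: centre of the foot's underside; +z runs from foot to nut. Already stands on the yellow pad; stays there.
- pad_blue: Round blue rubber pad, 90 mm in diameter and 3 mm thick, fixed in the tray; the place of the blue drum. Origin: centre of its underside, which lies 8 mm above the bench; its x axis points across the tray, away from the robot, y along the tray.
- pad_red: Round red rubber pad, 90 mm in diameter and 3 mm thick, fixed in the tray; the place of the red drum. Origin: centre of its underside, which lies 8 mm above the bench; its x axis points across the tray, away from the robot, y along the tray.
- pad_yellow: Round yellow rubber pad, 90 mm in diameter and 3 mm thick, fixed in the tray; the place of the yellow drum. Origin: centre of its underside, which lies 8 mm above the bench; its x axis points across the tray, away from the robot, y along the tray.
- tray: Fixed plywood drum tray, 120 mm across (its x) by 310 mm long (its y), board 8 mm thick, rim 14 mm high; three pads in a row along y, 98 mm apart, in any order. Origin: centre of its underside.
- bin: Fixed grey open plastic spares bin, 150 mm (its x) by 170 mm (its y) outside with a 4 mm overhanging lip all round, 65 mm high, walls and floor 4 mm. Holds the red drum and a wooden offcut. Origin: centre of its underside.
- offcut: Loose pale wooden offcut, 100 x 35 x 30 mm, lying in the bin beside the red drum, on its right as the robot sees it (the bin's -y side), along the bin's x. Origin: centre of its underside.
- glue_bottle: Wood glue bottle, 60 mm in diameter, 190 mm high, white with orange cap, standing. Origin: centre of its underside.
- oil_can: Can with green label, 66 mm in diameter, 120 mm high, standing. Origin: centre of its underside.
- sanding_block: Cork sanding block, 115 x 62 x 40 mm. Origin: centre of its underside.
- dust_brush: Bench brush lying flat. Origin: underside, at its middle.
- mallet: Wooden mallet lying on its side: head 70 x 120 x 70 mm, handle 250 mm. Origin: under the middle of the head; the handle points away from it along its -x.
- square: Try square lying flat: blade 250 x 25 mm, green stock 110 x 35 x 16 mm. Origin: underside of the stock, at the blade's line.

How it is judged:
By the outcome, as a careful person would: the job done as asked, in the order asked, and still so for the second after the job is handed in, with the robot touching nothing.
It also fails if it takes over 72 s, if anything falls off the work surface, if the arm or the gripper's body presses on something with over 40 N, if the wrist force passes 120 N, or if a joint passes its speed limit or range.

## Working session

There is one attempt and no reset: what is moved stays moved. The work goes in short steps, Python scripts to look and compute and a shell command to move; the robot and the scene stay as the last step left them, time stands still between calls to the robot, and variables do not carry over. Pictures are saved under pics/ and viewed, at most 10 in all, crops included, and the job is handed in when it is done.

```bash
ls; mkdir -p pics; cat > h.py <<'E'
import numpy as np, cv2
from station import sense, vision, order
from scipy.spatial.transform import Rotation as R
def snap(n):
    s=sense(); d=vision.snapshot(n)
    if n=="wrist":
        T=np.eye(4); T[:3,:3]=R.from_quat(s["tool_rot"]).as_matrix(); T[:3,3]=s["tcp_pos"]
        d["pose"]=T@d["mount"]
    return d
def cloud(d):
    z=d["range_z"]; v,u=np.indices(z.shape); K=d["mtx"]
    P=np.stack([(u-K[0,2])/K[0,0]*z,(v-K[1,2])/K[1,1]*z,z],-1)
    W=P@d["pose"][:3,:3].T+d["pose"][:3,3]; W[z==0]=np.nan
    return W
def pix(d,p):
    T=np.linalg.inv(d["pose"]); c=T[:3,:3]@p+T[:3,3]; c=d["mtx"]@c; return c[:2]/c[2]
E
python3 - <<'E'
from h import *
for n in("scene","top"):
    d=snap(n); np.savez(n,**d); cv2.imwrite(f"pics/{n}.png",d["image"])
    print(n,d["pose"].round(3).tolist(),d["mtx"].tolist())
s=sense();print(s["t"],s["tool_rot"],s["finger_gap"])
E
```

```text
pics
scene [[-0.897, 0.37, -0.243, 0.959], [0.443, 0.743, -0.503, 0.813], [-0.005, -0.558, -0.83, 1.387], [0.0, 0.0, 0.0, 1.0]] [[462.0875506268769, 0.0, 317.1656141593938], [0.0, 462.0875506268769, 196.1849556723996], [0.0, 0.0, 1.0]]
top [[-0.014, -0.997, 0.075, 0.447], [-1.0, 0.013, -0.016, 0.021], [0.015, -0.075, -0.997, 1.625], [0.0, 0.0, 0.0, 1.0]] [[489.3138787430033, 0.0, 313.7404299441668], [0.0, 489.3138787430033, 201.63813578878452], [0.0, 0.0, 1.0]]
0.1 [ 9.73456897e-01  2.28868154e-01 -5.57402206e-05 -1.01713752e-03] 1.0006196145446615
```

View pics/top.png

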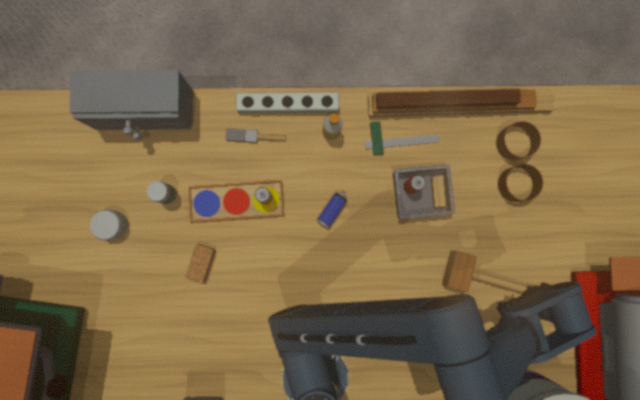

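View pics/scene.png

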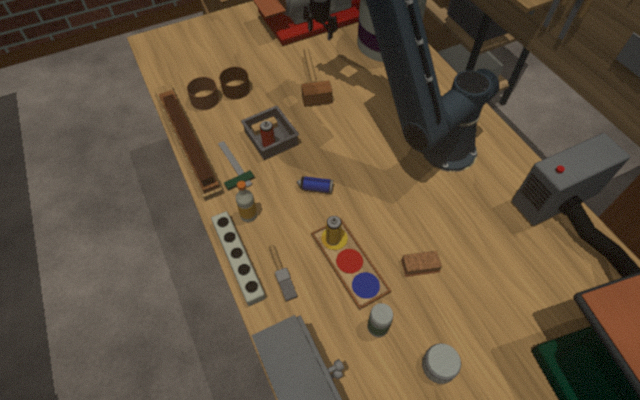

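The top view shows the blue pad at (206,203), red pad (236,201), yellow drum (264,196), blue drum (332,210) with its nut at (342,194), red drum nut at (417,183) and offcut at (438,190). The scene view agrees: blue drum (317,185), red drum (267,130), pads at (366,286) and (349,261). Next I measure them from both views.

```bash
python3 - <<'E'
from h import *
reg={"top":{"padB":("b",190,188,224,218),"padR":("r",222,186,252,216),"drumB":("b",312,188,352,232),"drumR":("r",398,170,430,200)},
"scene":{"padB":("b",345,265,390,305),"padR":("r",333,245,366,275),"drumB":("b",295,172,338,198),"drumR":("r",255,115,280,150)}}
for n in reg:
    d=dict(np.load(n+".npz")); W=cloud(d); I=d["image"].astype(int)
    for k,(c,a,b,e,f) in reg[n].items():
        s=np.zeros(I.shape[:2],bool); s[b:f,a:e]=1
        B,G,Rr=I[...,0],I[...,1],I[...,2]
        m=s&((B>1.5*Rr)&(B>1.3*G) if c=="b" else (Rr>2*B)&(Rr>2*G)); P=W[m]; P=P[~np.isnan(P[:,0])]
        v,u=np.nonzero(m)
        print(n,k,m.sum(),"uv",u.mean().round(1),v.mean().round(1),"mean",P.mean(0).round(4),"med z",np.median(P[:,2]).round(4),"p2",np.percentile(P,2,0).round(3),"p98",np.percentile(P,98,0).round(3))
        if k=="drumB":
            q=P[:,:2]-P[:,:2].mean(0); w,V=np.linalg.eigh(q.T@q); ax=V[:,1]*np.sign(V[0,1]); t=q@ax; print("axis",np.degrees(np.arctan2(ax[1],ax[0])),t.min(),t.max(), (q@V[:,0]).min(),(q@V[:,0]).max())
    if n=="top":
        # bin lip, red nut, yellow
        for nm,(a,b,e,f),lo,hi in (("bin",(385,155,465,230),.055,.075),("rednut",(405,172,430,196),.118,.15),("ynut",(250,182,280,212),.125,.16),("offcut",(425,170,455,215),.02,.045),("tray",(180,175,292,230),.009,.02)):
            P=W[b:f,a:e].reshape(-1,3); P=P[(P[:,2]>lo)&(P[:,2]<hi)]; print(nm,len(P),P.mean(0).round(4),P.min(0).round(3),P.max(0).round(3), cv2.minAreaRect(P[:,:2].astype(np.float32)*1000))
t=dict(np.load("top.npz"));s=dict(np.load("scene.npz"))
cs=[cv2.resize(t["image"][160:240,180:290],None,fx=5,fy=5,interpolation=2)[:400,:400],cv2.resize(t["image"][150:230,385:465],None,fx=5,fy=5,interpolation=2),]
cv2.imwrite("pics/c1.png",np.hstack(cs))
E
```

```text
top padB 499 uv 206.2 203.0 mean [0.5685 0.35   0.011 ] med z 0.011 p2 [0.532 0.313 0.003] p98 [0.605 0.388 0.018]
top padR 512 uv 236.0 201.1 mean [0.5735 0.2521 0.0111] med z 0.0113 p2 [0.537 0.215 0.003] p98 [0.611 0.289 0.018]
top drumB 339 uv 331.7 209.6 mean [ 0.5392 -0.0617  0.047 ] med z 0.0473 p2 [ 0.499 -0.095  0.037] p98 [ 0.58  -0.029  0.055]
axis -34.59736865331266 -0.04571776284615961 0.046021994730561976 -0.01911805954446358 0.019670551560333684
top drumR 11 uv 408.7 185.2 mean [ 0.6102 -0.3033  0.0956] med z 0.102 p2 [ 0.601 -0.308  0.052] p98 [ 0.621 -0.3    0.11 ]
bin 764 [ 0.595  -0.3576  0.0646] [ 0.508 -0.454  0.055] [ 0.682 -0.263  0.075] ((594.5697631835938, -358.53228759765625), (162.4440460205078, 182.42529296875), 4.78122091293335)
rednut 124 [ 0.6158 -0.3252  0.1233] [ 0.595 -0.346  0.118] [ 0.636 -0.305  0.139] ((615.7457275390625, -325.2909851074219), (41.44950866699219, 40.87828063964844), 89.11441802978516)
ynut 133 [0.585  0.1565 0.1306] [0.564 0.134 0.125] [0.607 0.177 0.145] ((585.0861206054688, 155.87046813964844), (44.266483306884766, 42.3067741394
[... 283 characters left out ...]
(568.7230834960938, 251.11647033691406), (362.5956726074219, 166.24427795410156), 89.93973541259766)
scene padB 526 uv 365.4 285.0 mean [0.5687 0.352  0.0095] med z 0.0095 p2 [0.531 0.314 0.003] p98 [0.607 0.391 0.015]
scene padR 494 uv 349.2 260.6 mean [0.574  0.254  0.0096] med z 0.0095 p2 [0.535 0.215 0.004] p98 [0.613 0.292 0.015]
scene drumB 275 uv 315.8 183.4 mean [ 0.5455 -0.0524  0.0437] med z 0.0442 p2 [ 0.504 -0.087  0.03 ] p98 [ 0.585 -0.021  0.053]
axis -34.81295207177955 -0.04680766610492072 0.04714480581496813 -0.017993440385954605 0.025959095507887355
scene drumR 129 uv 266.7 137.3 mean [ 0.6257 -0.3056  0.0736] med z 0.0764 p2 [ 0.604 -0.321  0.031] p98 [ 0.641 -0.295  0.109]
```

View pics/c1.png

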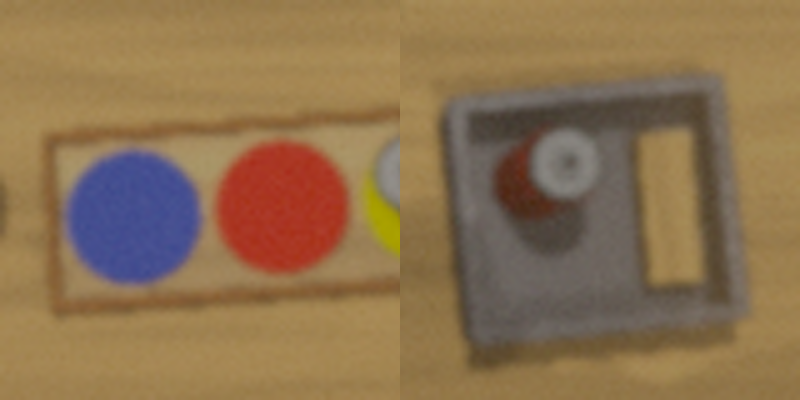

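Red and blue pads, both drums and the bin are located; the two views agree to about 2 mm (blue drum z ≈ 25 mm axis, axis direction −35°). I'll move over the blue drum, closing line across it, and look from near.

```bash
python3 -m crank '[{"dp":[0.44,0.83,0],"angular":[0,0,5.94]},{"dp":[0.44,0.83,0],"angular":[0,0,5.94]},{"dp":[0.44,0.83,0],"angular":[0,0,5.94]},{"dp":[0.44,0.83,0],"angular":[0,0,5.94]},{"dp":[0.44,0.83,0],"angular":[0,0,5.94]},{"dp":[0.44,0.83,0],"angular":[0,0,5.94]},{"dp":[0.44,0.83,0],"angular":[0,0,5.94]},{"dp":[0.44,0.83,0],"angular":[0,0,5.94]},{"dp":[0.44,0.83,0],"angular":[0,0,5.94]},{"dp":[0.44,0.83,0],"angular":[0,0,5.94]},{"dp":[0.44,0.83,0],"angular":[0,0,5.94]},{"dp":[0.44,0.83,0],"angular":[0,0,5.94]},{"dp":[0.44,0.83,0],"angular":[0,0,5.94]},{"dp":[0.44,0.83,0],"angular":[0,0,5.94]},{"dp":[0.44,0.83,0],"angular":[0,0,5.94]},{"dp":[0.44,0.83,0],"angular":[0,0,5.94]},{"dp":[0.44,0.83,0],"angular":[0,0,5.94]},{"dp":[0.44,0.83,0],"angular":[0,0,5.94]},{"dp":[0.44,0.83,0],"angular":[0,0,5.94]},{"dp":[0.44,0.83,0],"angular":[0,0,5.94]}]' 0 60
cat > st.py <<'E'
from h import *
s=sense(); Rm=R.from_quat(s["tool_rot"]).as_matrix()
print("t",s["t"],"q",np.round(s["q"],3),"p",np.round(s["tcp_pos"],4),"gap",round(s["finger_gap"],3),"gf",s["gripper_force"],"F",np.round(s["force"],1))
print("x",Rm[:,0].round(3),"y",Rm[:,1].round(3),"z",Rm[:,2].round(3))
E
python3 st.py
python3 - <<'E'
from h import *
d=snap("wrist"); np.savez("w1",**d); cv2.imwrite("pics/w1.png",d["image"]); print(d["mount"].round(3))
E
```

```text
t: 2.1
tcp_pos: [0.5426, -0.0603, 0.2479]
tool_rot: [0.296, 0.955, -0.0, -0.0]
force: [-0.5, -0.1, -0.1]
finger_gap: 0.999
gripper_force: 0.0
t 2.1 q [-0.315  0.422  1.632 -0.     1.089 -1.284] p [ 0.5426 -0.0603  0.2479] gap 0.999 gf 0.0 F [-0.5 -0.1 -0.1]
x [-0.824  0.566  0.001] y [ 0.566  0.824 -0.   ] z [-0.001  0.    -1.   ]
[[-0.    -0.963 -0.271  0.068]
 [ 1.    -0.    -0.     0.001]
 [ 0.    -0.271  0.963 -0.127]
 [ 0.     0.     0.     1.   ]]
```

View pics/w1.png

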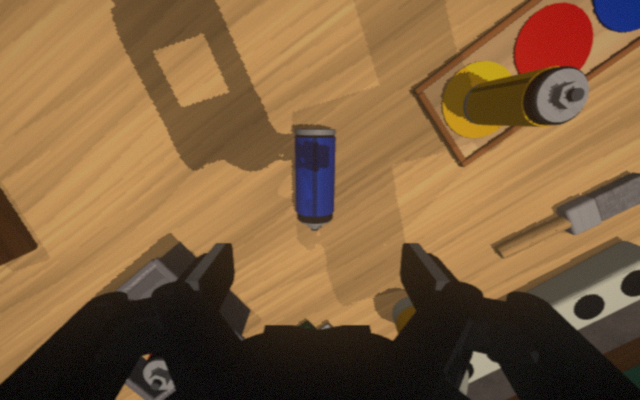

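Wrist view: blue drum upright in the image with foot edge at (317,130), nut tip (316,230), sleeve (316,137–217); camera sits on the tool's +x side.

```bash
python3 - <<'E'
from h import *
d=dict(np.load("w1.npz")); K=d["mtx"]
W=cloud(d);I=d["image"].astype(int);m=np.zeros(I.shape[:2],bool);m[120:230,285:350]=1
m&=(I[...,0]>1.5*I[...,2])&(I[...,0]>1.3*I[...,1]);P=W[m]
print(len(P),P.mean(0),np.nanpercentile(P[:,2],[2,50,98]))
q=P[:,:2]-P[:,:2].mean(0);w,V=np.linalg.eigh(q.T@q);ax=V[:,1]*np.sign(V[0,1]);t=q@ax
lat=q@V[:,0]
print("axis",np.degrees(np.arctan2(*ax[::-1])),np.percentile(t,[1,99]),np.percentile(lat,[1,99]))
c=P[:,:2].mean(0)+ax*np.percentile(t,[1,99]).mean()+V[:,0]*np.percentile(lat,[1,99]).mean()
print("sleeve mid",c)
def ray(u,v,z):
    r=d["pose"][:3,:3]@np.linalg.inv(K)@[u,v,1]; o=d["pose"][:3,3]; return o+r*(z-o[2])/r[2]
for p in((317,127),(316,217),(316,230)): print(p,ray(*p,.05 if p[1]==217 else .025))
# pads from this view
for nm,c in(("red",(553,40)),):print(nm,ray(*c,.011),W[c[1],c[0]])
# two-view height of nut tip: top cam
E
```

```text
2168 [nan nan nan] [0.03732741 0.04824204 0.05247233]
axis nan [nan nan] [nan nan]
sleeve mid [nan nan]
(317, 127) [ 0.49368248 -0.02569956  0.025     ]
(316, 217) [ 0.58068616 -0.08701088  0.05      ]
(316, 230) [ 0.60307085 -0.10253465  0.025     ]
red [0.56872373 0.25600259 0.011     ] [0.56854023 0.25538142 0.01181592]
```

```bash
python3 -m crank '[{"dp":[0.04,-0.03,-0.5],"angular":[4.3,6.14,0]},{"dp":[0.04,-0.03,-0.5],"angular":[4.3,6.14,0]},{"dp":[0.04,-0.03,-0.5],"angular":[4.3,6.14,0]},{"dp":[0.04,-0.03,-0.5],"angular":[4.3,6.14,0]},{"dp":[0.04,-0.03,-0.5],"angular":[4.3,6.14,0]},{"dp":[0.02,-0.03,-0.5],"angular":[4.3,6.14,0]},{"dp":[0,0,0],"angular":[0,0,0]}]' 0 60; python3 st.py
```

```text
t: 2.85
tcp_pos: [0.5478, -0.0678, 0.151]
tool_rot: [0.277, 0.879, 0.116, -0.37]
force: [0.2, -0.6, -0.7]
finger_gap: 0.999
gripper_force: 0.0
t 2.85 q [-0.402  0.879  1.245  0.152  1.801 -1.39 ] p [ 0.5478 -0.0678  0.151 ] gap 0.999 gf 0.0 F [ 0.2 -0.6 -0.7]
x [-0.574  0.401  0.715] y [0.573 0.82  0.   ] z [-0.586  0.409 -0.7  ]
```

```bash
python3 -m crank '[{"dp":[0.08,-0.03,-0.7],"angular":[0,0,0]},{"dp":[0.07,-0.04,-0.7],"angular":[0,0,0]},{"dp":[0,0,-0.7],"angular":[0,0,0]},{"dp":[0,0,-0.7],"angular":[0,0,0]},{"dp":[0,0,-0.6],"angular":[0,0,0]},{"dp":[0,0,-0.4],"angular":[0,0,0]},{"dp":[0,0,-0.2],"angular":[0,0,0]},{"dp":[0,0,0],"angular":[0,0,0]},{"dp":[0,0,0],"angular":[0,0,0]}]' 0 60; python3 st.py
python3 - <<'E'
from h import *
d=snap("wrist"); cv2.imwrite("pics/w2.png",d["image"])
E
```

```text
t: 3.75
tcp_pos: [0.5539, -0.0691, 0.0387]
tool_rot: [0.276, 0.882, 0.116, -0.364]
force: [0.1, -0.2, -0.1]
finger_gap: 1.0
gripper_force: 0.0
t 3.75 q [-0.4    1.031  1.241  0.149  1.642 -1.415] p [ 0.5539 -0.0691  0.0387] gap 1.0 gf 0.0 F [ 0.1 -0.2 -0.1]
x [-0.583  0.402  0.706] y [0.571 0.821 0.003] z [-0.578  0.405 -0.708]
```

View pics/w2.png

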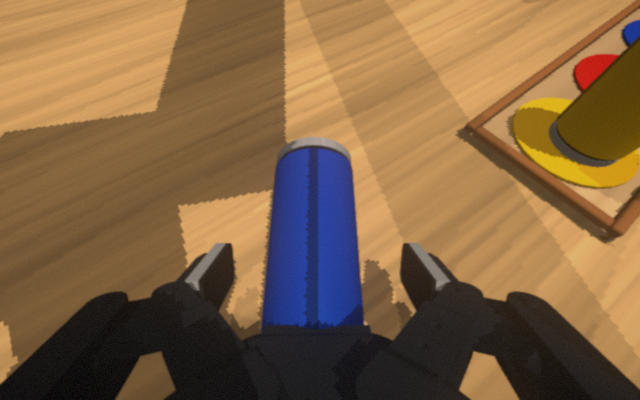

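Drum (centre column ~314) lies midway between the fingers (232 and 402). I lower the last 11 mm and close.

```bash
python3 -m crank '[{"dp":[0,0,-0.2],"angular":[0,0,0]},{"dp":[0,0,-0.15],"angular":[0,0,0]},{"dp":[0,0,0],"angular":[0,0,0]}]' 0 60; python3 -m crank '[{"dp":[0,0,0],"angular":[0,0,0]},{"dp":[0,0,0],"angular":[0,0,0]},{"dp":[0,0,0],"angular":[0,0,0]},{"dp":[0,0,0],"angular":[0,0,0]},{"dp":[0,0,0],"angular":[0,0,0]},{"dp":[0,0,0],"angular":[0,0,0]},{"dp":[0,0,0],"angular":[0,0,0]},{"dp":[0,0,0],"angular":[0,0,0]}]' 1 70; python3 st.py
```

```text
t: 4.1
tcp_pos: [0.5532, -0.0689, 0.0273]
tool_rot: [0.276, 0.882, 0.116, -0.365]
force: [0.1, 0.9, -0.3]
finger_gap: 1.0
gripper_force: 0.0
t: 4.9
tcp_pos: [0.5539, -0.0696, 0.0283]
tool_rot: [0.276, 0.882, 0.116, -0.364]
force: [1.4, -3.8, 5.7]
finger_gap: 0.565
gripper_force: 72.7
t 4.9 q [-0.401  1.046  1.238  0.148  1.63  -1.417] p [ 0.5539 -0.0696  0.0283] gap 0.565 gf 72.69474148750305 F [ 1.4 -3.8  5.7]
x [-0.583  0.403  0.706] y [0.571 0.821 0.003] z [-0.579  0.405 -0.708]
```

```bash
python3 -m crank '[{"dp":[0,0,0.3],"angular":[0,0,0]},{"dp":[0,0,0.6],"angular":[0,0,0]},{"dp":[0,0,0.9],"angular":[0,0,0]},{"dp":[0,0,0.9],"angular":[0,0,0]},{"dp":[0,0,0.9],"angular":[0,0,0]},{"dp":[0,0,0.9],"angular":[0,0,0]},{"dp":[0,0,0.9],"angular":[0,0,0]},{"dp":[0,0,0.9],"angular":[0,0,0]},{"dp":[0,0,0.6],"angular":[0,0,0]},{"dp":[0,0,0.3],"angular":[0,0,0]}]'; python3 -m crank '[{"dp":[0,0,0],"angular":[-3.4,-4.9,0]},{"dp":[0,0,0],"angular":[-3.4,-4.9,0]},{"dp":[0,0,0],"angular":[-3.4,-4.9,0]},{"dp":[0,0,0],"angular":[-3.4,-4.9,0]},{"dp":[0,0,0],"angular":[-3.4,-4.9,0]},{"dp":[0,0,0],"angular":[-3.4,-4.9,0]},{"dp":[0,0,0],"angular":[-3.4,-4.9,0]},{"dp":[0,0,0],"angular":[-3.4,-4.9,0]},{"dp":[0,0,0],"angular":[-3.4,-4.9,0]},{"dp":[0,0,0],"angular":[-3.4,-4.9,0]},{"dp":[0,0,0],"angular":[-3.4,-4.9,0]},{"dp":[0,0,0],"angular":[-3.4,-4.9,0]},{"dp":[0,0,0],"angular":[-3.4,-4.9,0]},{"dp":[0,0,0],"angular":[-3.4,-4.9,0]},{"dp":[0,0,0],"angular":[-3.4,-4.9,0]},{"dp":[0,0,0],"angular":[0,0,0]}]'; python3 st.py
```

```text
t: 5.9
tcp_pos: [0.5539, -0.0685, 0.246]
tool_rot: [0.276, 0.882, 0.116, -0.363]
force: [-0.3, -0.1, -4.1]
finger_gap: 0.568
gripper_force: 72.5
t: 7.5
tcp_pos: [0.5482, -0.0765, 0.242]
tool_rot: [0.288, 0.904, -0.108, 0.298]
force: [-0.9, -0.1, -4.7]
finger_gap: 0.563
gripper_force: 73.1
t 7.5 q [-0.207  0.36   2.004 -0.983  0.32  -0.284] p [ 0.5482 -0.0765  0.242 ] gap 0.563 gf 73.07663083076477 F [-0.9 -0.1 -4.7]
x [-0.656  0.456 -0.601] y [ 0.585  0.811 -0.024] z [ 0.476 -0.368 -0.799]
```

```bash
cat > fk.py <<'E'
import numpy as np
from scipy.optimize import least_squares
from scipy.spatial.transform import Rotation as R
D=[([-1.288,.527,1.433,0,1.181,-.178],[.278,-.559,.248],[.9735,.2289,0,-.001]),
([-.315,.422,1.632,0,1.089,-1.284],[.5426,-.0603,.2479],[.296,.955,0,0]),
([-.402,.879,1.245,.152,1.801,-1.39],[.5478,-.0678,.151],[.277,.879,.116,-.37]),
([-.4,1.031,1.241,.149,1.642,-1.415],[.5539,-.0691,.0387],[.276,.882,.116,-.364]),
([-.207,.36,2.004,-.983,.32,-.284],[.5482,-.0765,.242],[.288,.904,-.108,.298])]
ry=lambda a:R.from_rotvec([0,a,0]); rz=lambda a:R.from_rotvec([0,0,a])
def fk(q,p,s4=1,s6=1):
    h,a,L1,L2,e,L3,d=p
    A=rz(q[0]);B=A*ry(q[1]);C=B*ry(q[2]);E=C*rz(s4*q[3]);F=E*ry(q[4]);G=F*rz(s6*q[5]+np.pi/2)
    x=A.apply([a,d,h])+B.apply([0,0,L1])+C.apply([e,0,L2])+F.apply([0,0,L3])
    return x,G
def fit(s4,s6):
    f=lambda p:np.concatenate([fk(q,p,s4,s6)[0]-x for q,x,_ in D]+[1e-3*(p-[.3,0,.4,.4,0,.2,.1])])
    return least_squares(f,[.3,0,.4,.4,0,.2,.1])
if __name__=="__main__":
    for s4 in(1,-1):
        r=fit(s4,1); print(s4,r.x.round(4),np.abs(r.fun[:15]).max())
        for q,x,o in D: print([round(np.degrees((fk(q,r.x,s4,s6)[1].inv()*R.from_quat(o)).magnitude()),1) for s6 in(1,-1)],end=" ")
        print()
E
python3 fk.py
```

```text
1 [0.2726 0.002  0.5869 0.3895 0.1135 0.2789 0.1108] 0.00034839576015999185
[np.float64(0.2), np.float64(20.5)] [np.float64(0.1), np.float64(147.2)] [np.float64(0.1), np.float64(159.2)] [np.float64(0.1), np.float64(162.1)] [np.float64(0.1), np.float64(32.5)] 
-1 [0.2342 0.159  0.3605 0.2961 0.0653 0.133  0.1136] 0.11502822831094248
[np.float64(0.2), np.float64(20.5)] [np.float64(0.1), np.float64(147.2)] [np.float64(17.4), np.float64(163.4)] [np.float64(17.1), np.float64(163.5)] [np.float64(112.6), np.float64(143.7)]
```

```bash
cat >> fk.py <<'E'
P=fit(1,1).x
lo=np.array([-3.08,-.75,.22,-1.43,0,-2.85]);hi=np.array([3.08,2.2,2.44,4.57,2.65,2.85])
def ik(x,G,q0):
    def f(q):
        y,H=fk(q,P); return np.concatenate([(y-x)*5,(H.inv()*G).as_rotvec()])
    r=least_squares(f,np.clip(q0,lo+1e-3,hi-1e-3),bounds=(lo,hi)); return r.x,np.abs(r.fun).max()
def place(psi,th=45):
    c,s=np.cos(np.radians(psi)),np.sin(np.radians(psi));t=np.radians(th)
    z=np.array([np.cos(t)*c,np.cos(t)*s,-np.sin(t)]); x=np.array([-np.sin(t)*c,-np.sin(t)*s,-np.cos(t)])
    return R.from_matrix(np.stack([x,np.cross(z,x),z],1))
E
python3 - <<'E'
from fk import *
q0=np.array([-.207,.36,2.004,-.983,.32,-.284])
for psi in range(-40,111,10):
    o=[]
    for z in(.083,.25):
        best=min((ik(np.array([.569,.351,z]),place(psi),np.array([.4,.6,1.8,a,b,c])) for a in(-1,0,1,3) for b in(.3,1) for c in(-2,-1,0,1.5)),key=lambda r:r[1])
        o.append((best[0].round(2),round(best[1],3)))
    print(psi,*o)
E
```

```text
-40 (array([ 0.68,  0.88,  1.54, -1.09,  0.9 ,  0.6 ]), np.float64(0.0)) (array([ 0.68,  0.63,  1.48, -0.91,  1.07,  0.29]), np.float64(0.0))
-30 (array([ 0.66,  0.85,  1.64, -1.25,  0.76,  0.62]), np.float64(0.0)) (array([ 0.66,  0.59,  1.57, -0.98,  0.91,  0.22]), np.float64(0.0))
-20 (array([ 0.63,  0.83,  1.71, -1.43,  0.64,  0.65]), np.float64(0.008)) (array([ 0.63,  0.56,  1.65, -1.06,  0.74,  0.16]), np.float64(0.0))
-10 (array([0.59, 0.82, 1.8 , 4.53, 0.52, 0.8 ]), np.float64(0.0)) (array([ 0.59,  0.52,  1.73, -1.14,  0.57,  0.09]), np.float64(0.0))
0 (array([0.54, 0.81, 1.87, 4.16, 0.44, 1.  ]), np.float64(0.0)) (array([ 0.54,  0.49,  1.79, -1.22,  0.4 ,  0.02]), np.float64(0.0))
10 (array([0.47, 0.8 , 1.92, 3.71, 0.4 , 1.26]), np.float64(0.0)) (array([ 0.47,  0.47,  1.84, -1.29,  0.22, -0.07]), np.float64(0.0))
20 (array([0.4 , 0.79, 1.96, 3.24, 0.4 , 1.52]), np.float64(0.0)) (array([ 0.4 ,  0.46,  1.88, -1.07,  0.04, -0.47]), np.float64(0.0))
30 (array([0.33, 0.79, 1.97, 2.8 , 0.42, 1.75]), np.float64(0.0)) (array([ 0.33,  0.45,  1.88,  1.15,  0.14, -2.85]), np.float64(0.0
[... 344 characters left out ...]
4, 0.49, 1.82, 1.21, 0.65, 2.85]), np.float64(0.015))
70 (array([0.11, 0.81, 1.83, 1.46, 0.69, 2.32]), np.float64(0.0)) (array([0.11, 0.51, 1.75, 1.08, 0.81, 2.84]), np.float64(0.0))
80 (array([0.08, 0.83, 1.75, 1.25, 0.8 , 2.37]), np.float64(0.0)) (array([0.08, 0.55, 1.68, 0.99, 0.96, 2.78]), np.float64(0.0))
90 (array([0.07, 0.85, 1.67, 1.08, 0.92, 2.4 ]), np.float64(0.0)) (array([0.07, 0.58, 1.6 , 0.91, 1.11, 2.73]), np.float64(0.0))
100 (array([0.08, 0.87, 1.58, 0.95, 1.05, 2.4 ]), np.float64(0.0)) (array([0.08, 0.62, 1.51, 0.84, 1.25, 2.67]), np.float64(0.0))
110 (array([0.09, 0.9 , 1.48, 0.83, 1.18, 2.38]), np.float64(0.0)) (array([0.09, 0.66, 1.42, 0.77, 1.39, 2.6 ]), np.float64(0.0))
```

```bash
python3 - <<'E'
from fk import *
from station import sense
s=sense(); A=R.from_quat(s["tool_rot"]); G=place(-38)
print("rotvec deg",np.degrees((G*A.inv()).as_rotvec()).round(1))
q=np.array(s["q"]); x0=np.array(s["tcp_pos"]); x1=np.array([.5666,.353,.285])
rv=(G*A.inv()).as_rotvec()
for k in np.linspace(.1,1,10):
    q,e=ik(x0+k*(x1-x0),R.from_rotvec(k*rv)*A,q); print(q.round(2),round(e,4))
E
```

```text
rotvec deg [-3.7 -7.2 -2.1]
[-0.1   0.36  1.99 -1.03  0.39 -0.15] 0.0
[ 0.01  0.37  1.97 -1.04  0.46 -0.05] 0.0
[ 0.12  0.38  1.93 -1.04  0.54  0.02] 0.0
[ 0.22  0.4   1.89 -1.02  0.62  0.07] 0.0
[ 0.31  0.42  1.84 -1.    0.7   0.12] 0.0
[ 0.4   0.44  1.78 -0.97  0.78  0.15] 0.0
[ 0.48  0.47  1.71 -0.95  0.86  0.18] 0.0
[ 0.55  0.51  1.64 -0.93  0.93  0.19] 0.0
[ 0.62  0.54  1.56 -0.91  1.01  0.2 ] 0.0
[ 0.68  0.58  1.47 -0.89  1.08  0.21] 0.0
```

```bash
python3 -m crank '[{"dp":[0.03,0.36,0.14],"angular":[-0.19,-0.36,-0.1]},{"dp":[0.03,0.72,0.14],"angular":[-0.19,-0.36,-0.1]},{"dp":[0.03,0.72,0.14],"angular":[-0.19,-0.36,-0.1]},{"dp":[0.03,0.72,0.14],"angular":[-0.19,-0.36,-0.1]},{"dp":[0.03,0.74,0.14],"angular":[-0.19,-0.36,-0.1]},{"dp":[0.03,0.74,0.14],"angular":[-0.19,-0.36,-0.1]},{"dp":[0.03,0.74,0.14],"angular":[-0.19,-0.36,-0.1]},{"dp":[0.03,0.74,0.14],"angular":[-0.19,-0.36,-0.1]},{"dp":[0.03,0.74,0.14],"angular":[-0.19,-0.36,-0.1]},{"dp":[0.03,0.74,0.14],"angular":[-0.19,-0.36,-0.1]},{"dp":[0.03,0.74,0],"angular":[-0.19,-0.36,-0.1]},{"dp":[0.03,0.74,0],"angular":[-0.19,-0.36,-0.1]},{"dp":[0.03,0.74,0],"angular":[-0.19,-0.36,-0.1]},{"dp":[0.03,0.74,0],"angular":[-0.19,-0.36,-0.1]},{"dp":[0.03,0.74,0],"angular":[-0.19,-0.36,-0.1]},{"dp":[0.03,0.74,0],"angular":[-0.19,-0.36,-0.1]},{"dp":[0.03,0.74,0],"angular":[-0.19,-0.36,-0.1]},{"dp":[0.03,0.74,0],"angular":[-0.19,-0.36,-0.1]},{"dp":[0.03,0.74,0],"angular":[-0.19,-0.36,-0.1]},{"dp":[0.03,0.74,0],"angular":[-0.19,-0.36,-0.1]}]'; python3 st.py
python3 - <<'E'
from h import *
s=sense();T=np.eye(4);T[:3,:3]=R.from_quat(s["tool_rot"]).as_matrix()
from fk import place
print("rot left",np.degrees((place(-38)*R.from_quat(s["tool_rot"]).inv()).as_rotvec()))
# drum axis direction guess
print("axis",T[:3,:3]@[-.709,0,-.707])
x=s["tcp_pos"]; ims=[]
for n in("top","scene"):
    d=snap(n);np.savez(n+"2",**d);u=pix(d,x).astype(int);print(n,u)
    c=d["image"][max(u[1]-50,0):u[1]+50,max(u[0]-50,0):u[0]+50];ims.append(cv2.resize(c,(400,400),interpolation=2))
cv2.imwrite("pics/b3.png",np.hstack(ims))
E
```

```text
t: 9.5
tcp_pos: [0.5678, 0.3547, 0.2842]
tool_rot: [0.3, 0.874, -0.125, 0.361]
force: [-0.0, -0.0, -3.4]
finger_gap: 0.565
gripper_force: 73.3
t 9.5 q [ 0.68   0.586  1.465 -0.892  1.084  0.208] p [0.5678 0.3547 0.2842] gap 0.565 gf 73.33637237548828 F [-0.  -0.  -3.4]
x [-0.559  0.434 -0.706] y [ 0.615  0.789 -0.001] z [ 0.556 -0.435 -0.708]
rot left [ 0.00944635 -0.1189439  -0.08257627]
axis [ 3.19413070e-03 -7.02494128e-04  1.00125886e+00]
top [184 196]
scene [374 244]
```

View pics/b3.png

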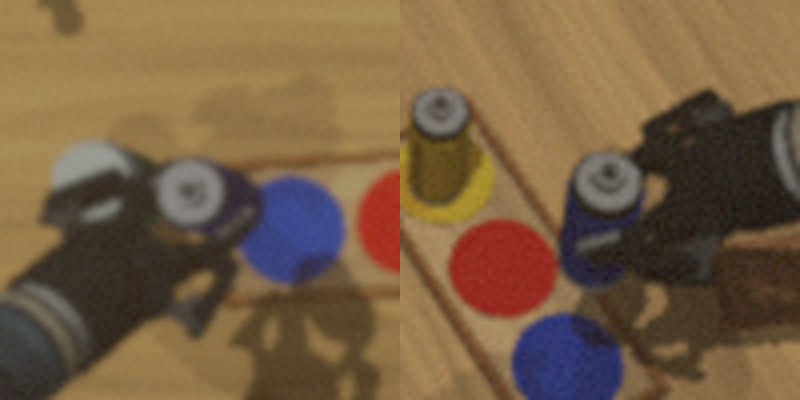

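Both views show the drum upright, nut up: top disc centre at about (182,194) in top and (376,239.5) in scene. Triangulating it and fitting the tilt.

```bash
python3 - <<'E'
from h import *
from scipy.optimize import least_squares
uv={"top2":(182,194.3),"scene2":(376,239.5)};ds={n:dict(np.load(n+".npz")) for n in uv}
r=least_squares(lambda p:np.concatenate([pix(ds[n],p)-uv[n] for n in uv]),[.57,.35,.32]);print("disc",r.x,r.fun)
x=np.array(sense()["tcp_pos"])
for n in ds:
    d=ds[n];W=cloud(d);I=d["image"].astype(int)
    near=np.linalg.norm(W[...,:2]-x[:2],axis=-1)<.05
    b=near&(I[...,0]>1.4*I[...,2])&(W[...,2]>.2); P=W[b]
    t=near&(W[...,2]>x[2]+.025)&(I.min(-1)>90);print(n,"disc pts",t.sum(),W[t].mean(0),"blue",len(P))
    if len(P)>30:
        f=lambda p:np.linalg.norm(np.cross(P-[p[0],p[1],x[2]],np.array([p[2],p[3],1])/np.linalg.norm([p[2],p[3],1])),axis=1)-.025
        r=least_squares(f,[x[0],x[1],0,0],loss="soft_l1",f_scale=.002);print("cyl at tcp z",r.x[:2],"tilt deg",np.degrees(r.x[2:]),np.abs(r.fun).mean())
E
```

```text
disc [0.56838021 0.35402787 0.31355039] [-0.4000914   0.61110866 -0.71621442 -0.05062688]
top2 disc pts 199 [0.57097968 0.35152052 0.32869121] blue 9
scene2 disc pts 135 [0.57150186 0.3577828  0.32640602] blue 44
cyl at tcp z [0.57023125 0.35895528] tilt deg [ 0.53729461 -0.82141082] 0.0006878831004391256
```

```bash
python3 -m crank '[{"dp":[-0.05,-0.08,-0.4],"angular":[0,-0.1,-0.1]},{"dp":[0,0,-0.7],"angular":[0,0,0]},{"dp":[0,0,-0.7],"angular":[0,0,0]},{"dp":[0,0,-0.7],"angular":[0,0,0]},{"dp":[0,0,-0.7],"angular":[0,0,0]},{"dp":[0,0,-0.7],"angular":[0,0,0]},{"dp":[0,0,-0.7],"angular":[0,0,0]},{"dp":[0,0,-0.7],"angular":[0,0,0]},{"dp":[0,0,-0.6],"angular":[0,0,0]},{"dp":[0,0,-0.2],"angular":[0,0,0]},{"dp":[0,0,0],"angular":[0,0,0]},{"dp":[0,0,0],"angular":[0,0,0]}]'; python3 st.py
python3 - <<'E'
from h import *
x=np.array(sense()["tcp_pos"])
from scipy.optimize import least_squares
for n in("top","scene"):
    d=snap(n);np.savez(n+"3",**d);W=cloud(d);I=d["image"].astype(int)
    near=np.linalg.norm(W[...,:2]-x[:2],axis=-1)<.05
    t=near&(W[...,2]>x[2]+.025)&(I.min(-1)>90);print(n,"disc",t.sum(),W[t].mean(0))
    # pad-colour pixels visible
    b=near&(I[...,0]>1.4*I[...,2])&(W[...,2]<.02);print("pad pts",b.sum(),W[b].mean(0))
E
```

```text
t: 10.8
tcp_pos: [0.5683, 0.3508, 0.1036]
tool_rot: [0.301, 0.872, -0.124, 0.366]
force: [0.6, -0.8, -4.3]
finger_gap: 0.567
gripper_force: 73.6
t 10.8 q [ 0.677  0.84   1.565 -1.104  0.888  0.574] p [0.5683 0.3508 0.1036] gap 0.567 gf 73.56531500816345 F [ 0.6 -0.8 -4.3]
x [-0.551  0.434 -0.712] y [0.616 0.788 0.004] z [ 0.563 -0.437 -0.702]
top disc 160 [0.57134016 0.34805126 0.14823246]
pad pts 91 [0.58821148 0.32780722 0.01055098]
scene disc 114 [0.57111517 0.35111197 0.14714595]
pad pts 209 [0.58734011 0.36020835 0.00936107]
```

```bash
python3 -m crank '[{"dp":[-0.07,0.05,-0.3],"angular":[0,0,0]},{"dp":[0,0,-0.2],"angular":[0,0,0]},{"dp":[0,0,-0.06],"angular":[0,0,0]},{"dp":[0,0,-0.03],"angular":[0,0,0]},{"dp":[0,0,0],"angular":[0,0,0]},{"dp":[0,0,0],"angular":[0,0,0]}]';  python3 -m crank '[{"dp":[0,0,-0.03],"angular":[0,0,0]},{"dp":[0,0,-0.03],"angular":[0,0,0]},{"dp":[0,0,0],"angular":[0,0,0]}]'
```

```text
t: 11.5
tcp_pos: [0.566, 0.3528, 0.0855]
tool_rot: [0.301, 0.872, -0.124, 0.366]
force: [-0.5, -0.2, -4.1]
finger_gap: 0.559
gripper_force: 73.6
t: 11.8
tcp_pos: [0.5662, 0.3528, 0.0842]
tool_rot: [0.301, 0.872, -0.124, 0.366]
force: [0.4, 0.6, -1.1]
finger_gap: 0.565
gripper_force: 73.5
```

Contact begins (weight coming off). A little further, then check.

```bash
python3 -m crank '[{"dp":[0,0,-0.03],"angular":[0,0,0]},{"dp":[0,0,0],"angular":[0,0,0]},{"dp":[0,0,0],"angular":[0,0,0]}]'; python3 -m crank '[{"dp":[0,0,-0.02],"angular":[0,0,0]},{"dp":[0,0,0],"angular":[0,0,0]}]'; python3 - <<'E'
from h import *
print(sense()["ft_torque"])
E
```

```text
t: 12.1
tcp_pos: [0.5664, 0.3527, 0.0841]
tool_rot: [0.301, 0.872, -0.124, 0.367]
force: [-2.3, -0.8, 6.5]
finger_gap: 0.566
gripper_force: 74.0
t: 12.3
tcp_pos: [0.5665, 0.3527, 0.0841]
tool_rot: [0.301, 0.871, -0.124, 0.367]
force: [-2.6, 0.7, 7.9]
finger_gap: 0.56
gripper_force: 74.6
[-0.43997813  0.2575173  -0.2472655 ]
```

```bash
python3 -m crank '[{"dp":[0,0,0],"angular":[0,0,0]},{"dp":[0,0,0],"angular":[0,0,0]},{"dp":[0,0,0],"angular":[0,0,0]},{"dp":[0,0,0],"angular":[0,0,0]}]' 0.36 20;python3 -m crank '[{"dp":[0,0,0],"angular":[0,0,0]},{"dp":[0,0,0],"angular":[0,0,0]},{"dp":[0,0,0],"angular":[0,0,0]},{"dp":[-0.19,0.15,0.23],"angular":[0,0,0]},{"dp":[-0.38,0.29,0.47],"angular":[0,0,0]},{"dp":[-0.56,0.44,0.7],"angular":[0,0,0]},{"dp":[-0.56,0.44,0.7],"angular":[0,0,0]},{"dp":[-0.56,0.44,0.7],"angular":[0,0,0]},{"dp":[-0.38,0.29,0.9],"angular":[0,0,0]},{"dp":[0,0,0.9],"angular":[0,0,0]},{"dp":[0,0,0.9],"angular":[0,0,0]},{"dp":[0,0,0],"angular":[0,0,0]}]' 0 60; python3 st.py
python3 - <<'E'
from h import *
for n in("top","scene"):
    d=snap(n);np.savez(n+"4",**d);W=cloud(d);I=d["image"].astype(int)
    near=np.linalg.norm(W[...,:2]-[.569,.351],axis=-1)<.06
    t=near&(W[...,2]>.11)&(W[...,2]<.16)&(I.min(-1)>90);print(n,"disc",t.sum(),W[t].mean(0))
u=pix(d,np.array([.569,.3,.06])).astype(int);cv2.imwrite("pics/s4.png",cv2.resize(d["image"][u[1]-60:u[1]+60,u[0]-80:u[0]+80],None,fx=4,fy=4,interpolation=2))
E
```

```text
t: 12.7
tcp_pos: [0.566, 0.3526, 0.0818]
tool_rot: [0.301, 0.872, -0.124, 0.365]
force: [-0.3, 0.4, -0.5]
finger_gap: 0.634
gripper_force: 0.0
t: 13.9
tcp_pos: [0.4872, 0.4168, 0.253]
tool_rot: [0.301, 0.872, -0.12, 0.368]
force: [0.3, 0.6, 0.5]
finger_gap: 0.997
gripper_force: 0.0
t 13.9 q [ 0.845  0.626  1.493 -0.896  1.145  0.383] p [0.4872 0.4168 0.253 ] gap 0.997 gf 0.0 F [0.3 0.6 0.5]
x [-0.548  0.437 -0.713] y [0.613 0.79  0.013] z [ 0.569 -0.43  -0.701]
top disc 160 [0.5695551  0.35023575 0.12860303]
scene disc 110 [0.56948052 0.35235436 0.12740897]
```

View pics/s4.png

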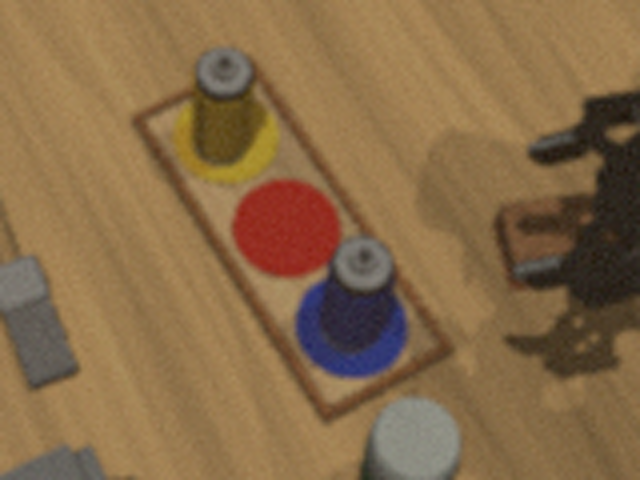

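Blue stands upright centred on its pad (disc (.5695,.351), pad (.5686,.351)). Now plan the way to the red drum.

```bash
python3 - <<'E'
from h import *
from fk import *
for n in("top4","scene4"):
    d=dict(np.load(n+".npz"));W=cloud(d);I=d["image"].astype(int)
    near=np.linalg.norm(W[...,:2]-[.616,-.325],axis=-1)<.05
    t=near&(W[...,2]>.112)&(W[...,2]<.16)&(I.min(-1)>60);print(n,"disc",t.sum(),W[t].mean(0))
s=sense();A=R.from_quat(s["tool_rot"]);G=R.from_matrix(np.array([[0,1,0],[1,0,0],[0,0,-1]]).T)
rv=(G*A.inv()).as_rotvec();print("rv",np.degrees(rv).round(1))
q=np.array(s["q"]);x0=np.array(s["tcp_pos"]);x1=np.array([.60,-.325,.29]);print((x1-x0)/.03)
for k in np.linspace(.1,1,10):
    q,e=ik(x0+k*(x1-x0),R.from_rotvec(min(1,k*1.25)*rv)*A,q);print(q.round(2),round(e,4))
E
```

```text
top4 disc 169 [ 0.6158542  -0.3255681   0.12185285]
scene4 disc 79 [ 0.61763649 -0.3216756   0.12110432]
rv [ 42.   20.9 -49.1]
[  3.79711513 -24.6678991    1.38094972]
[ 0.71  0.55  1.59 -0.82  1.06  0.37] 0.0
[ 0.56  0.48  1.67 -0.73  0.98  0.31] 0.0
[ 0.38  0.42  1.72 -0.61  0.92  0.19] 0.0
[ 0.2   0.38  1.73 -0.47  0.89  0.03] 0.0
[ 0.    0.36  1.71 -0.32  0.91 -0.14] 0.0
[-0.18  0.37  1.66 -0.18  0.98 -0.3 ] 0.0
[-0.34  0.4   1.57 -0.08  1.09 -0.42] 0.0
[-0.48  0.46  1.45  0.    1.23 -0.48] 0.0
[-0.58  0.51  1.35  0.    1.28 -0.58] 0.0
[-0.66  0.57  1.23  0.    1.35 -0.66] 0.0
```

```bash
python3 -m crank '[{"dp":[0.12,-0.4,0.1],"angular":[2.1,1.05,-2.45]},{"dp":[0.12,-0.8,0.1],"angular":[2.1,1.05,-2.45]},{"dp":[0.12,-0.82,0.1],"angular":[2.1,1.05,-2.45]},{"dp":[0.12,-0.82,0.1],"angular":[2.1,1.05,-2.45]},{"dp":[0.12,-0.82,0.1],"angular":[2.1,1.05,-2.45]},{"dp":[0.12,-0.82,0.1],"angular":[2.1,1.05,-2.45]},{"dp":[0.12,-0.82,0.1],"angular":[2.1,1.05,-2.45]},{"dp":[0.12,-0.82,0.1],"angular":[2.1,1.05,-2.45]},{"dp":[0.12,-0.82,0.1],"angular":[2.1,1.05,-2.45]},{"dp":[0.12,-0.82,0.1],"angular":[2.1,1.05,-2.45]},{"dp":[0.12,-0.82,0.1],"angular":[2.1,1.05,-2.45]},{"dp":[0.12,-0.82,0.1],"angular":[2.1,1.05,-2.45]},{"dp":[0.12,-0.82,0.1],"angular":[2.1,1.05,-2.45]},{"dp":[0.12,-0.82,0.1],"angular":[2.1,1.05,-2.45]},{"dp":[0.12,-0.82,0],"angular":[2.1,1.05,-2.45]},{"dp":[0.12,-0.82,0],"angular":[2.1,1.05,-2.45]},{"dp":[0.12,-0.82,0],"angular":[2.1,1.05,-2.45]},{"dp":[0.12,-0.82,0],"angular":[2.1,1.05,-2.45]},{"dp":[0.12,-0.82,0],"angular":[2.1,1.05,-2.45]},{"dp":[0.12,-0.82,0],"angular":[2.1,1.05,-2.45]}]'; python3 -m crank '[{"dp":[0.12,-0.82,0],"angular":[0,0,0]},{"dp":[0.12,-0.82,0],"angular":[0,0,0]},{"dp":[0.12,-0.82,0],"angular":[0,0,0]},{"dp":[0.12,-0.82,0],"angular":[0,0,0]},{"dp":[0.12,-0.82,0],"angular":[0,0,0]},{"dp":[0.12,-0.82,0],"angular":[0,0,0]},{"dp":[0.12,-0.82,0],"angular":[0,0,0]},{"dp":[0.12,-0.82,0],"angular":[0,0,0]},{"dp":[0.12,-0.82,0],"angular":[0,0,0]},{"dp":[0.12,-0.82,0],"angular":[0,0,0]},{"dp":[0,-0.3,0],"angular":[0,0,0]},{"dp":[0,0,0],"angular":[0,0,0]}]'; python3 st.py
python3 - <<'E'
from h import *
d=snap("wrist");np.savez("w5",**d);cv2.imwrite("pics/w5.png",d["image"])
s=sense();G=R.from_matrix(np.array([[0,1,0],[1,0,0],[0,0,-1]]).T)
print(np.degrees((G*R.from_quat(s["tool_rot"]).inv()).as_rotvec()))
E
```

```text
t: 16.0
tcp_pos: [0.5582, -0.0649, 0.2877]
tool_rot: [0.706, 0.708, -0.001, -0.004]
force: [-0.2, 0.8, 0.0]
finger_gap: 1.002
gripper_force: 0.0
t: 17.2
tcp_pos: [0.5943, -0.32, 0.2875]
tool_rot: [0.706, 0.708, -0.001, -0.003]
force: [0.5, -0.1, 0.3]
finger_gap: 1.003
gripper_force: 0.0
t 17.2 q [-6.590e-01  5.640e-01  1.247e+00 -1.000e-03  1.336e+00 -6.600e-01] p [ 0.5943 -0.32    0.2875] gap 1.003 gf 0.0 F [ 0.5 -0.1  0.3]
x [-0.002  1.     0.002] y [ 1.     0.002 -0.005] z [-0.005  0.002 -1.   ]
[-0.15868412 -0.29069882 -0.16148289]
```

View pics/w5.png

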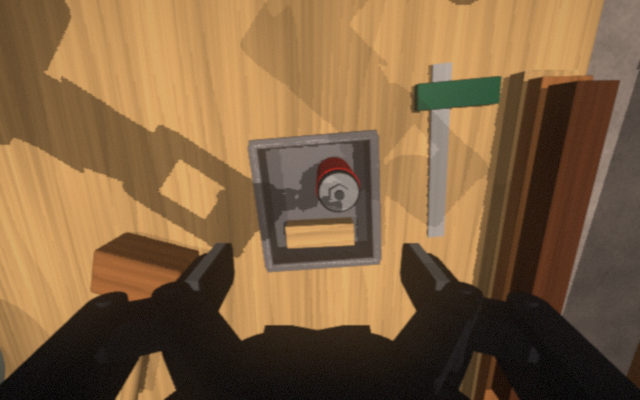

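Wrist view: red drum disc centred at (339,192), nut at (340,195), offcut below it at (320,233), bin from (250,135) to (380,268).

```bash
python3 - <<'E'
from h import *
d=dict(np.load("w5.npz"));W=cloud(d);K=d["mtx"]
def ray(u,v,z):
    r=d["pose"][:3,:3]@np.linalg.inv(K)@[u,v,1];o=d["pose"][:3,3];return o+r*(z-o[2])/r[2]
print(ray(340,195,.134),ray(338.5,192,.117))
near=np.linalg.norm(W[...,:2]-[.616,-.325],axis=-1)<.05
t=near&(W[...,2]>.112)&(W[...,2]<.16);P=W[t];print(P.mean(0),cv2.minEnclosingCircle(P[:,:2].astype(np.float32)),np.percentile(P[:,2],[5,50,95]))
E
```

```text
[ 0.61812538 -0.32571939  0.134     ] [ 0.61777696 -0.32683339  0.117     ]
[ 0.61655724 -0.32391372  0.12261079] ((0.6172375082969666, -0.3258074223995209), 0.02374330908060074) [0.11770779 0.12130043 0.13379095]
```

```bash
python3 -m crank '[{"dp":[0.4,-0.1,-0.3],"angular":[-0.16,-0.29,-0.16]},{"dp":[0.36,-0.08,-0.6],"angular":[0,0,0]},{"dp":[0,0,-0.7],"angular":[0,0,0]},{"dp":[0,0,-0.8],"angular":[0,0,0]},{"dp":[0,0,-0.8],"angular":[0,0,0]},{"dp":[0,0,-0.8],"angular":[0,0,0]},{"dp":[0,0,-0.8],"angular":[0,0,0]},{"dp":[0,0,-0.7],"angular":[0,0,0]},{"dp":[0,0,-0.5],"angular":[0,0,0]},{"dp":[0,0,-0.3],"angular":[0,0,0]},{"dp":[0,0,-0.2],"angular":[0,0,0]},{"dp":[0,0,0],"angular":[0,0,0]},{"dp":[0,0,0],"angular":[0,0,0]}]' 0 60; python3 st.py
```

```text
t: 18.55
tcp_pos: [0.6184, -0.3253, 0.095]
tool_rot: [0.707, 0.707, -0.0, 0.002]
force: [-0.2, -0.6, 0.4]
finger_gap: 1.0
gripper_force: 0.0
t 18.55 q [-6.430e-01  8.010e-01  1.346e+00 -1.000e-03  9.900e-01 -6.440e-01] p [ 0.6184 -0.3253  0.095 ] gap 1.0 gf 0.0 F [-0.2 -0.6  0.4]
x [-0.001  1.    -0.003] y [1.    0.001 0.003] z [ 0.003 -0.003 -1.   ]
```

```bash
python3 -m crank '[{"dp":[-0.03,0,-0.2],"angular":[0,0,0]},{"dp":[0,0,0],"angular":[0,0,0]}]' 0 70; python3 -m crank '[{"dp":[0,0,0],"angular":[0,0,0]},{"dp":[0,0,0],"angular":[0,0,0]},{"dp":[0,0,0],"angular":[0,0,0]},{"dp":[0,0,0],"angular":[0,0,0]},{"dp":[0,0,0],"angular":[0,0,0]},{"dp":[0,0,0],"angular":[0,0,0]},{"dp":[0,0,0],"angular":[0,0,0]},{"dp":[0,0,0],"angular":[0,0,0]}]' 1 70; python3 -m crank '[{"dp":[0,0,0.1],"angular":[0,0,0]},{"dp":[0,0,0.3],"angular":[0,0,0]},{"dp":[0,0,0.6],"angular":[0,0,0]},{"dp":[0,0,0.9],"angular":[0,0,0]},{"dp":[0,0,0.9],"angular":[0,0,0]},{"dp":[0,0,0.9],"angular":[0,0,0]},{"dp":[0,0,0.9],"angular":[0,0,0]},{"dp":[0,0,0.9],"angular":[0,0,0]},{"dp":[0,0,0.6],"angular":[0,0,0]},{"dp":[0,0,0.4],"angular":[0,0,0]},{"dp":[0,0,0],"angular":[0,0,0]}]'; python3 st.py
```

```text
t: 18.75
tcp_pos: [0.6166, -0.325, 0.088]
tool_rot: [0.707, 0.707, -0.0, 0.001]
force: [0.3, -0.2, -0.3]
finger_gap: 1.0
gripper_force: 0.0
t: 19.55
tcp_pos: [0.6171, -0.3253, 0.0886]
tool_rot: [0.707, 0.707, -0.0, 0.002]
force: [-0.9, 0.3, 4.6]
finger_gap: 0.566
gripper_force: 72.6
t: 20.65
tcp_pos: [0.6175, -0.3252, 0.2848]
tool_rot: [0.707, 0.707, 0.0, 0.003]
force: [-0.1, 0.4, -3.2]
finger_gap: 0.57
gripper_force: 72.9
t 20.65 q [-6.440e-01  5.950e-01  1.194e+00 -1.000e-03  1.346e+00 -6.450e-01] p [ 0.6175 -0.3252  0.2848] gap 0.57 gf 72.88035750389099 F [-0.1  0.4 -3.2]
x [-0.001  1.    -0.004] y [1.    0.001 0.004] z [ 0.004 -0.004 -1.   ]
```

```bash
python3 -m crank '[{"dp":[-0.06,0.4,0],"angular":[0,0,0]},{"dp":[-0.06,0.8,0],"angular":[0,0,0]},{"dp":[-0.06,0.8,0],"angular":[0,0,0]},{"dp":[-0.06,0.8,0],"angular":[0,0,0]},{"dp":[-0.06,0.8,0],"angular":[0,0,0]},{"dp":[-0.06,0.8,0],"angular":[0,0,0]},{"dp":[-0.06,0.8,0],"angular":[0,0,0]},{"dp":[-0.06,0.8,0],"angular":[0,0,0]},{"dp":[-0.06,0.8,0],"angular":[0,0,0]},{"dp":[-0.06,0.8,0],"angular":[0,0,0]},{"dp":[-0.06,0.8,0],"angular":[0,0,0]},{"dp":[-0.06,0.8,0],"angular":[0,0,0]},{"dp":[-0.06,0.8,0],"angular":[0,0,0]},{"dp":[-0.06,0.8,0],"angular":[0,0,0]},{"dp":[-0.06,0.8,0],"angular":[0,0,0]},{"dp":[-0.06,0.8,0],"angular":[0,0,0]},{"dp":[-0.06,0.8,0],"angular":[0,0,0]},{"dp":[-0.06,0.8,0],"angular":[0,0,0]},{"dp":[-0.06,0.8,0],"angular":[0,0,0]},{"dp":[-0.06,0.8,0],"angular":[0,0,0]}]'; python3 -m crank '[{"dp":[-0.06,0.8,0],"angular":[0,0,0]},{"dp":[-0.06,0.8,0],"angular":[0,0,0]},{"dp":[-0.06,0.8,0],"angular":[0,0,0]},{"dp":[-0.06,0.8,0],"angular":[0,0,0]},{"dp":[0,0.4,0],"angular":[0,0,0]},{"dp":[0,0.05,0],"angular":[0,0,0]},{"dp":[0,0,0],"angular":[0,0,0]},{"dp":[0,0,0],"angular":[0,0,0]}]'; python3 st.py
python3 - <<'E'
from h import *
from scipy.optimize import least_squares
x=np.array(sense()["tcp_pos"]);d=snap("scene");W=cloud(d);I=d["image"].astype(int)
b=(np.linalg.norm(W[...,:2]-x[:2],axis=-1)<.06)&(I[...,2]>1.7*I[...,0])&(I[...,2]>1.7*I[...,1])&(W[...,2]>.15);P=W[b]
f=lambda p:np.linalg.norm(np.cross(P-[p[0],p[1],x[2]-.04],np.array([p[2],p[3],1])/np.linalg.norm([p[2],p[3],1])),axis=1)-.025
r=least_squares(f,[x[0],x[1],0,0],loss="soft_l1",f_scale=.002);print(len(P),r.x[:2],"tilt",np.degrees(r.x[2:]),np.abs(r.fun).mean(),P.min(0),P.max(0))
w=snap("wrist");np.savez("w6",**w);cv2.imwrite("pics/w6.png",w["image"])
E
```

```text
t: 22.65
tcp_pos: [0.5793, 0.1449, 0.2821]
tool_rot: [0.707, 0.708, -0.001, 0.001]
force: [-0.3, 0.2, -3.5]
finger_gap: 0.571
gripper_force: 72.9
t: 23.45
tcp_pos: [0.5737, 0.2515, 0.2829]
tool_rot: [0.707, 0.707, -0.001, 0.002]
force: [0.7, 1.1, -2.9]
finger_gap: 0.567
gripper_force: 72.9
t 23.45 q [ 0.237  0.494  1.39  -0.004  1.257  0.238] p [0.5737 0.2515 0.2829] gap 0.567 gf 72.9031491279602 F [ 0.7  1.1 -2.9]
x [ 0.     1.    -0.003] y [ 1.    -0.     0.001] z [ 0.001 -0.003 -1.   ]
250 [0.57301003 0.25190748] tilt [ 0.4628973 -0.3810607] 0.0010090314553522352 [0.55767502 0.24718955 0.20655103] [0.59920375 0.27930403 0.30825219]
```

View pics/w6.png

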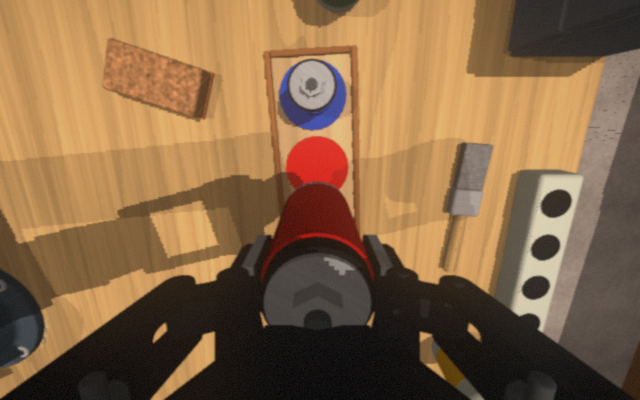

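The red drum hangs upright between the fingers, red pad visible under it at (317,165), blue drum beyond at (312,88). Lowering.

```bash
python3 -m crank '[{"dp":[0,0.05,-0.4],"angular":[0,0,0]},{"dp":[0,0,-0.7],"angular":[0,0,0]},{"dp":[0,0,-0.8],"angular":[0,0,0]},{"dp":[0,0,-0.8],"angular":[0,0,0]},{"dp":[0,0,-0.8],"angular":[0,0,0]},{"dp":[0,0,-0.8],"angular":[0,0,0]},{"dp":[0,0,-0.7],"angular":[0,0,0]},{"dp":[0,0,-0.4],"angular":[0,0,0]},{"dp":[0,0,-0.2],"angular":[0,0,0]},{"dp":[0,0,0],"angular":[0,0,0]},{"dp":[0,0,0],"angular":[0,0,0]}]'; python3 - <<'E'
from h import *
for n in("top","scene"):
    d=snap(n);W=cloud(d);I=d["image"].astype(int)
    b=(np.linalg.norm(W[...,:2]-[.573,.253],axis=-1)<.06)&(I[...,2]>1.7*I[...,0])&(I[...,2]>1.7*I[...,1])&(W[...,2]>.03);P=W[b];print(n,len(P),P.min(0) if len(P) else "")
E
```

```text
t: 24.65
tcp_pos: [0.5745, 0.2541, 0.1159]
tool_rot: [0.707, 0.707, 0.001, 0.002]
force: [0.3, 0.8, -3.5]
finger_gap: 0.573
gripper_force: 72.9
top 14 [0.56183475 0.22785605 0.03049002]
scene 205 [0.52762029 0.24327881 0.03519377]
```

```bash
python3 -m crank '[{"dp":[-0.02,-0.03,-0.3],"angular":[0,0,0]},{"dp":[0,0,-0.2],"angular":[0,0,0]},{"dp":[0,0,-0.06],"angular":[0,0,0]},{"dp":[0,0,-0.03],"angular":[0,0,0]},{"dp":[0,0,0],"angular":[0,0,0]},{"dp":[0,0,0],"angular":[0,0,0]}]';  python3 -m crank '[{"dp":[0,0,-0.03],"angular":[0,0,0]},{"dp":[0,0,-0.03],"angular":[0,0,0]},{"dp":[0,0,0],"angular":[0,0,0]}]'
```

```text
t: 25.35
tcp_pos: [0.5733, 0.2532, 0.0975]
tool_rot: [0.707, 0.707, -0.0, 0.002]
force: [-0.5, 0.5, -3.3]
finger_gap: 0.566
gripper_force: 72.9
t: 25.65
tcp_pos: [0.5732, 0.2531, 0.0957]
tool_rot: [0.707, 0.707, -0.0, 0.002]
force: [-1.2, 0.0, -3.1]
finger_gap: 0.569
gripper_force: 73.0
```

```bash
python3 -m crank '[{"dp":[0,0,-0.03],"angular":[0,0,0]},{"dp":[0,0,0],"angular":[0,0,0]},{"dp":[0,0,0],"angular":[0,0,0]}]'; python3 -m crank '[{"dp":[0,0,-0.02],"angular":[0,0,0]},{"dp":[0,0,0],"angular":[0,0,0]},{"dp":[0,0,0],"angular":[0,0,0]}]'
```

```text
t: 25.95
tcp_pos: [0.5732, 0.2531, 0.0956]
tool_rot: [0.707, 0.707, 0.0, 0.002]
force: [-2.9, -1.3, 6.0]
finger_gap: 0.57
gripper_force: 72.9
t: 26.25
tcp_pos: [0.5732, 0.2531, 0.0956]
tool_rot: [0.707, 0.707, 0.0, 0.002]
force: [-3.0, -1.0, 8.7]
finger_gap: 0.57
gripper_force: 73.4
```

Seated. Release, rise straight up, and check.

```bash
python3 -m crank '[{"dp":[0,0,0],"angular":[0,0,0]},{"dp":[0,0,0],"angular":[0,0,0]},{"dp":[0,0,0],"angular":[0,0,0]},{"dp":[0,0,0],"angular":[0,0,0]}]' 0.36 20;python3 -m crank '[{"dp":[0,0,0],"angular":[0,0,0]},{"dp":[0,0,0],"angular":[0,0,0]},{"dp":[0,0,0],"angular":[0,0,0]},{"dp":[0,0,0.2],"angular":[0,0,0]},{"dp":[0,0,0.4],"angular":[0,0,0]},{"dp":[0,0,0.8],"angular":[0,0,0]},{"dp":[0,0,0.9],"angular":[0,0,0]},{"dp":[0,0,0.9],"angular":[0,0,0]},{"dp":[0,0,0.9],"angular":[0,0,0]},{"dp":[0,0,0.9],"angular":[0,0,0]},{"dp":[0,-0.9,0.6],"angular":[0,0,0]},{"dp":[0,-0.9,0],"angular":[0,0,0]},{"dp":[0,-0.9,0],"angular":[0,0,0]},{"dp":[0,-0.9,0],"angular":[0,0,0]},{"dp":[0,-0.9,0],"angular":[0,0,0]},{"dp":[0,-0.9,0],"angular":[0,0,0]},{"dp":[0,-0.9,0],"angular":[0,0,0]},{"dp":[0,-0.6,0],"angular":[0,0,0]},{"dp":[0,0,0],"angular":[0,0,0]}]' 0 60
python3 - <<'E'
from h import *
ims=[]
for n in("top","scene"):
    d=snap(n);W=cloud(d);I=d["image"].astype(int)
    for k,c in(("blue",(.5686,.351)),("red",(.5737,.253)),("yel",(.58,.155))):
        t=(np.linalg.norm(W[...,:2]-c,axis=-1)<.045)&(W[...,2]>.11)&(W[...,2]<.16)&(I.min(-1)>60);print(n,k,t.sum(),W[t].mean(0).round(4))
    u=pix(d,np.array([.573,.1 if n=="top" else .2,.05])).astype(int);c=d["image"][max(u[1]-50,0):u[1]+50,u[0]-65:u[0]+65];ims.append(cv2.resize(c,(400,400),interpolation=2) if n=="scene" else cv2.resize(d["image"][150:230,180:280],(400,400),interpolation=2))
cv2.imwrite("pics/fin.png",np.hstack(ims))
E
```

```text
t: 26.65
tcp_pos: [0.5733, 0.2531, 0.0938]
tool_rot: [0.707, 0.707, -0.0, 0.002]
force: [-0.0, -1.3, -0.0]
finger_gap: 0.638
gripper_force: 0.0
t: 28.55
tcp_pos: [0.5734, 0.0439, 0.2633]
tool_rot: [0.708, 0.706, 0.0, 0.002]
force: [0.9, -0.3, 1.0]
finger_gap: 1.002
gripper_force: 0.0
top blue 205 [0.5685 0.3489 0.1272]
top red 185 [0.5735 0.2507 0.1282]
top yel 160 [0.5857 0.1599 0.128 ]
scene blue 166 [0.5699 0.3526 0.1271]
scene red 144 [0.5737 0.2546 0.1275]
scene yel 130 [0.5861 0.1601 0.1279]
```

View pics/fin.png

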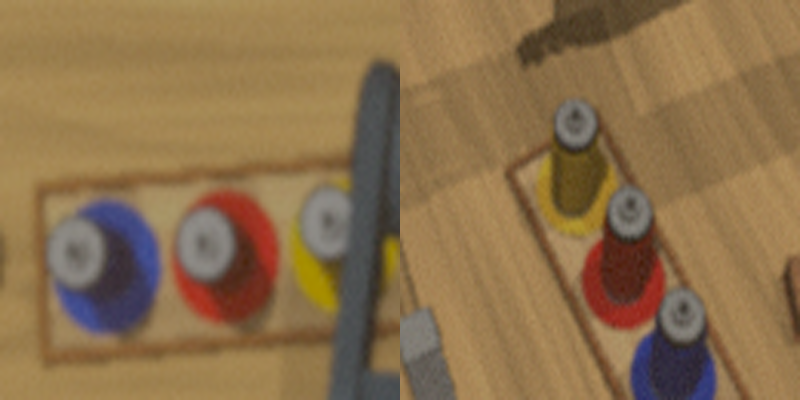

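Both drums stand upright and centred on their pads; yellow looks as it was. I compare it with the first picture, then hand in.

```bash
python3 - <<'E'
from h import *
a=dict(np.load("scene.npz"))
for d in(a,snap("scene")):
    W=cloud(d);I=d["image"].astype(int)
    t=(np.linalg.norm(W[...,:2]-[.58,.155],axis=-1)<.045)&(W[...,2]>.11)&(W[...,2]<.16)&(I.min(-1)>60);print(W[t].mean(0).round(4))
    t=(np.linalg.norm(W[...,:2]-[.6,-.41],axis=-1)<.06)&(W[...,2]>.025)&(W[...,2]<.045);print("offcut",W[t].mean(0).round(4))
print(order.sign_off())
E
```

```text
[0.5858 0.1598 0.1272]
offcut [ 0.6001 -0.4233  0.034 ]
[0.5863 0.1601 0.128 ]
offcut [ 0.5997 -0.4172  0.033 ]
the job is handed in; nothing more can be done
None
```

The blue and red drums now stand upright, nut up, within about 2 mm of the middle of their own pads, and I've handed the job in at about 29 s. The yellow drum has not moved. The offcut reads 6 mm off its first picture in y; the gripper never went near it, so I put that down to the red drum no longer hiding part of it.

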